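# Close a chopping board glue-up with a ratchet clamp

### The job

The two halves of a striped chopping board lie dowelled together in the gluing jig with their joint still open: stand the loose scrap block on the jig in the gap between the board's outer edge and the clamp's orange pad, square to them, and let go of it. Then pump the clamp's orange trigger towards its black handle, squeezing it and letting it spring back, until the pad has pushed the block up to the board and the joint is shut tight. Finish while still holding the trigger squeezed, with the rubber pad clearly pressed in but not pushed in all the way so that nothing is crushed, and leave the other things on the counter alone.

Things in the scene. Friction and masses are not known exactly. Their poses are not given: they have to be found in the camera images.
- jig: Gluing jig, fixed: plywood base 180 (x) x 440 (y) x 18 mm, origin at the centre of its underside, z up. Along y from -y: dark end stop, far board half, open joint, near half (each 160 mm along x, 28 thick, flat on the base), free gap, orange pad, blue clamp body (y 54 to 123 mm, 30 wide), tail of the toothed rod (to y = 208 mm, 38 mm above the counter). The pad pushes to -y on the line x = 0.
- handle_center (a point): Centre of the clamp's fixed black upright handle at squeezing height, 128 mm above the counter; axes as the jig's. It is 26 (x) x 16 mm (y), so its back face lies 8 mm to +y of this point; it ends 155 mm above the counter; the blue body below it ends at 95 mm. The orange trigger stands to -y of it.
- trigger_pad (a point): Foremost (-y) point of the orange trigger, on its rounded finger bulge (16 mm diameter, 20 mm long along x), 128 mm above the counter. The trigger is an upright lever 9 mm thick that ends 141 mm above the counter. From the handle's back face to this point: 50 mm along y released, 34 mm fully squeezed.
- trigger (a joint): Trigger angle about a pivot 46 mm below squeezing height: 0 released, grows when squeezed to the handle, stop at 0.35 rad. A spring returns it (3 N at squeezing height, 6 N at the stop). Up to 0.15 rad may be idle, then 0.1 rad moves the rod 3.8 mm; the rod stays when the trigger springs back, within one 5 mm tooth: full strokes gain 8 to 10 mm.
- rod (a joint): Advance of the toothed rod, in m, along the jig's -y; starts at 0 to 8 mm, could reach 75 mm. The job takes three or four full strokes, the last of them partial.
- pad_face (a point): Centre of the front (-y) face of the round orange rubber pad on the end of the rod: 27 mm diameter, 33 mm above the counter. Axes as the jig's.
- pad (a joint): How far the rubber pad is pushed in, in m: 0 free, 8 mm all the way; springy at 2 N per mm. Well clamped is between about 2.5 and 7 mm.
- block_center (a point): Centre of the loose scrap block of pale wood, 52 mm (its x) by 22 mm (its y) by 36 mm tall, 50 g, standing on the counter at the start with its centre 18 mm up. In the jig its x lies along the jig's x.
- far_edge (a point): Middle of the joint face of the far board half (which lies against the end stop), at mid thickness; axes as the half's, y towards the near half. Two 8 mm dowels stand out of this face by 26 mm, 45 mm either side, into the near half.
- near_edge (a point): Middle of the joint face of the near board half, at mid thickness. The joint's opening is the distance from far_edge along y: 4 to 10 mm at the start, 0 when shut. Both halves weigh about 0.3 kg and slide on the base.
- outer_edge (a point): Middle of the outer (+y) edge face of the near board half, at mid thickness (32 mm above the counter). The block goes between this face and pad_face, which are 34 to 49 mm apart at the start.
- spray_bottle: Yellow-green spray bottle with orange head, 253 mm tall. Origin under its centre, as for all that follow. Leave alone.
- pea_tin: Green and gold food tin, 75 mm wide, 110 mm tall. Leave alone.
- jar_red: Spice jar with red cap, 45 mm wide, 106 mm tall. Leave alone.
- jar_green: Spice jar with dark green cap, 44 mm wide, 96 mm tall. Leave alone.
- shaker: Salt shaker, 44 mm wide, 90 mm tall. Leave alone.
- coffee_jar: Glass jar with green lid, 89 mm wide, 137 mm tall. Leave alone.
- mug: Ochre mug, 82 mm wide without its handle, 97 mm tall. Leave alone.
- tape: Roll of brown tape lying flat, 93 mm wide, 48 mm tall. Leave alone.
Things that resemble listed ones, but are neither listed nor needed, are in the scene too. Of the things like the part that bears block_center, leave any that is grey or red; of the rest the larger one is meant.

How it is judged (in metres and radians):
On the way, in this order (a step that is already met when the one before it is completed fails the run):
1. the scrap block stands on the jig between the board's outer edge and the pad, square to within 0.2 rad and within 15 mm of the clamp's line, let go (x of block_center in the frame of jig between -0.015 and 0.015 m and y of block_center in the frame of outer_edge above 0.008 m and y of block_center in the frame of pad_face below -0.008 m and z of block_center in the frame of jig below 0.039 m and angle between block_center's own z axis and vertical below 0.1 rad and angle between the x axis of block_center and the x axis of jig, either way round below 0.2 rad and contact force between the fingers and block below 0.1 N), for 0.3 s.
2. the trigger is squeezed by the fingers (over 0.13 rad) (value of joint trigger above 0.13 rad and contact force between the fingers and trigger above 1 N), for 0.05 s.
3. the trigger has sprung back (under 0.06 rad) (value of joint trigger below 0.06 rad), for 0.05 s.
At the end, for the whole second after the job is handed in: The joint is shut to within 2 mm; the pad, pressed in 2 to 7.5 mm, bears on the upright block with 3 to 20 N and the block on the board with over 2 N; the fingers still hold the trigger squeezed (over 2 N and 0.03 rad) and the rod is still (y of near_edge in the frame of far_edge below 0.002 m and value of joint pad between 0.002 and 0.0075 m and contact force between pad and block between 3 and 20 N and contact force between block and near_half above 2 N and angle between block_center's own z axis and vertical below 0.1 rad and contact force between the fingers and trigger above 2 N and value of joint trigger above 0.03 rad and velocity of joint rod below 0.003 m/s); the arm keeps its last pose, push and grip.
It fails at once if the pad presses the block with over 30 N (crushed) (contact force between pad and block above 30 N).
It fails at once if a bystander is shifted by more than 40 mm (distance of any of spray_bottle, pea_tin, jar_red, jar_green, shaker, coffee_jar, mug, tape from where it was at the start of the episode above 0.04 m).
It also fails if it takes over 58 s, if anything falls off the work surface, if the arm or the gripper's body presses on something with over 40 N, if the wrist force passes 120 N, or if a joint passes its speed limit or range.

### The arm

A 6-joint arm with a two-finger parallel gripper is mounted at the origin on a cart in front of the work surface, level with it; the furniture and walls round the work are solid. World frame = base frame: x ahead of the robot, y to its left, z up, the work surface at z = 0. Lengths are in mm, angles in degrees, forces in N, time in s.
With the tool pointing down it reaches from about 400 to 925 mm from the base axis. Payload 12.5 kg.
Tool frame: the origin (TCP) lies between the finger pads; the fingertips stand 22 mm ahead of it and the grasp point (between the pads) lies 3 mm ahead of it; z points along the fingers, y is the line along which they close (so a half turn about z gives the same grasp; the last joint's range is limited). The gripper opens to 95 mm and grips with 3 to 60 N. Pads are 20 mm wide; open, the fingers measure 119 mm over their backs; the gripper's body (75 mm by 180 mm) begins 59 mm behind the grasp point.
Start: joints at [62.876, 28.126, 89.318, -0, 62.55, -6.05], TCP at [224.712, 583.225, 216.461] pointing down, gripper open.
Joint ranges: [-177.58, 177.58], [-47.91, 125.51], [2.72, 160], [-65.01, 245.01], [3.68, 167.84], [-153.87, 153.87]. Speed limits (degrees/s): [127.2, 127.2, 159.86, 180, 180, 180].

### API

Orientations are given as [roll, pitch, yaw] about the fixed x, y, z axes, in that order (R = Rz(yaw) Ry(pitch) Rx(roll)).
In Python, from plant import * gives the robot as it stands.
- The arm moves only by the tool move_arm, never from a script. Its arguments are lists of equal length, an entry for each row: "translation": the shift along the tool's x, y, z scaled (see below), a list of three; "turn": the turn, a rotation vector about the tool's x, y, z scaled (see below), a list of three; "jaw": the opening, from 0 (shut) to 1 (fully open). In form: {"translation": [[dx, dy, dz], ...], "turn": [[rx, ry, rz], ...], "jaw": [jaw, ...]}. A call has 1 to 5 rows; each row shifts and turns the commanded pose from where the row before left it, along the tool's axes as they then stand; what a row does not reach is not made up. The controller multiplies each number of a shift by 150 mm and each number of a turn by 180 degrees. A row lasts 1/10 s, in which the tool goes at most 50 mm and 8.59 degrees, less where a joint would pass 70% of its speed; a pose out of reach is approached as far as the arm can. A call with a number of a shift or a turn outside -1 to 1 is refused whole. A call with a gripper value outside its range is refused whole. The fingers move at their own pace and stop on an object; "grip_force" is the grip in N (left out, the last holds). Time passes only in rows, so rows that do not move let the fingers close. It gives the time, the measured TCP pose, the force, the opening and the grip force at its end, in the units of the state.
- observe(): the state, without advancing time (a new reading comes with each control period).
- snapshot(name): name is "scene" or "top"; returns the picture (400x640x3 uint8, red, green, blue); there is no depth.
- camera_info(name): a dict with "intrinsics" (3x3 intrinsics, pixels), "cam_to_world" (4x4, takes a point from camera to world coordinates). Camera axes: x right, y down, z forward; pixel columns grow to the right and rows downward; lengths in mm; the calibration is good to about 2 mm. A picture is of the moment at which its call begins. camera_info takes no time and is no camera call.
- sign_off(): hands the job in; it is judged then, once.
The state is a dict: "time_s": time; "joint_positions": joint angles; "qd": joint speeds; "effort": joint torques, N m; "ee_pos": TCP position; "orientation": TCP orientation; "force": force on the tool from outside, world axes, zero at the start; "torque": the same for the moment, N m; "opening": finger opening in mm; "grip_force": force on a finger pad.
Only numpy, scipy, OpenCV 4.12 (cv2) and the standard library are available. Lean on these libraries where they do the work, as an engineer would, in place of code of your own. Each camera call takes 0.05 s, during which the arm holds its last target. There are 200 camera calls.

## Working session

There is one attempt and no reset: what is moved stays moved. The work goes in short steps, Python scripts to look and compute and a tool call to move; the robot and the scene stay as the last step left them, time stands still between calls to the robot, and variables do not carry over. Pictures are saved under pics/ and viewed, at most 10 in all, crops included, and the job is handed in when it is done.

Besides the shell and the picture viewer there is one more tool, called after ">>>" by a JSON object that holds its "api" and its "payload", one argument or row to a line. move_arm: Moves the arm, as the interface text tells. Its arguments: {"type":"object","properties":{"translation":{"type":"array"},"turn":{"type":"array"},"jaw":{"type":"array"},"grip_force":{"type":"number"}},"required":["translation","turn","jaw"]}

```bash
mkdir -p pics; python3 - <<'E'
from plant import *
import cv2,numpy as np
for n in("scene","top"):
    im=snapshot(n); cv2.imwrite(f"pics/{n}0.png",im[:,:,::-1])
    c=camera_info(n); print(n,np.round(c["intrinsics"],1).tolist(),np.round(c["cam_to_world"],3).tolist())
print(observe())
E
```

```text
scene [[467.9, 0.0, 326.3], [0.0, 467.9, 205.6], [0.0, 0.0, 1.0]] [[-0.571, -0.36, 0.738, -422.759], [-0.821, 0.27, -0.503, 655.121], [-0.018, -0.893, -0.449, 707.347], [0.0, 0.0, 0.0, 1.0]]
top [[373.4, 0.0, 318.7], [0.0, 373.4, 194.2], [0.0, 0.0, 1.0]] [[0.029, -0.989, 0.148, 376.385], [-0.999, -0.025, 0.027, -37.11], [-0.023, -0.149, -0.989, 1406.509], [0.0, 0.0, 0.0, 1.0]]
{'time_s': 0.1, 'joint_positions': array([ 6.28746255e+01,  2.81610782e+01,  8.93455431e+01,  6.39552654e-04,
        6.25491131e+01, -6.05157870e+00]), 'qd': array([ 0.02284481, -0.06315503, -0.07046928, -0.03091821,  0.01718475,
        0.01635085]), 'effort': array([ 2.39007240e-03, -6.13624048e+01, -2.58605593e+01,  6.94062584e-02,
        4.70382068e-02, -4.75862123e-05]), 'ee_pos': array([224.62654099, 583.02250177, 215.92256808]), 'orientation': array([-1.79944636e+02, -6.43981554e-03,  1.58925906e+02]), 'force': array([-0.05950739,  0.27751473,  0.78858113]), 'torque': array([-0.01338501,  0.02447998, -0.00120871]), 'grip_force': 0.0, 'opening': 95.14079333497193}
```

View pics/scene0.png

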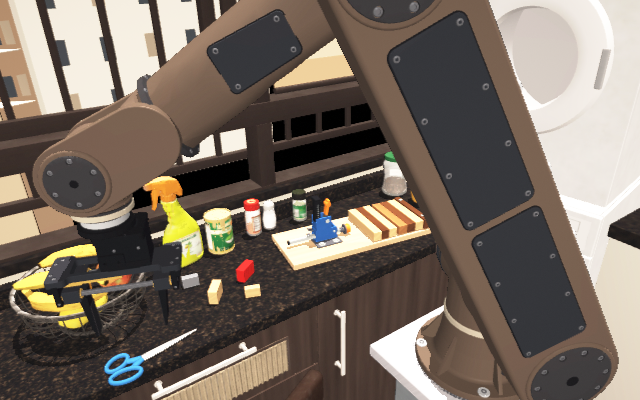

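View pics/top0.png

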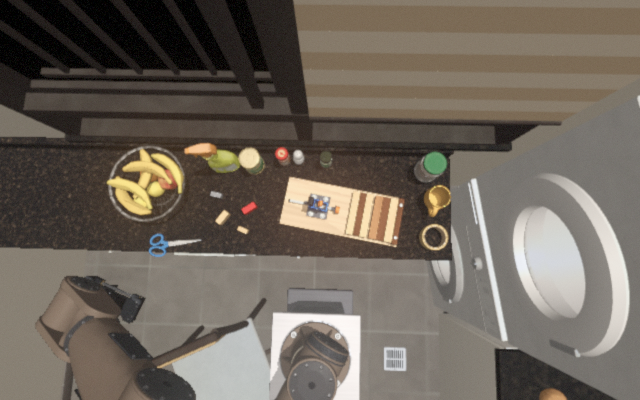

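```bash
python3 - <<'E'
import cv2
t=cv2.imread("pics/top0.png");s=cv2.imread("pics/scene0.png")
cv2.imwrite("pics/t1.png",cv2.resize(t[170:250,205:410],(0,0),fx=3.9,fy=3.9,interpolation=2))
cv2.imwrite("pics/s1.png",cv2.resize(s[180:305,200:440],(0,0),fx=3.3,fy=3.3,interpolation=2))
E
```

```text
(no output)
```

View pics/t1.png

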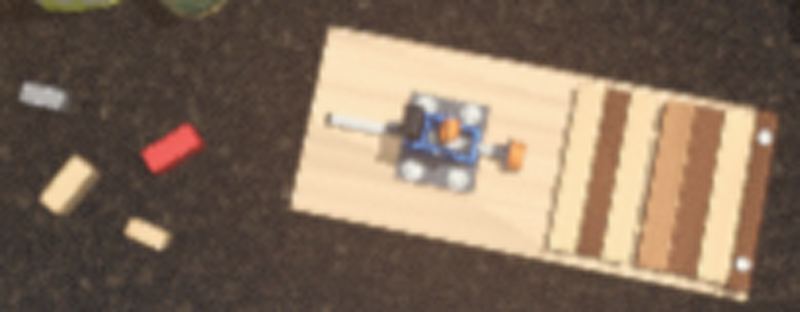

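View pics/s1.png

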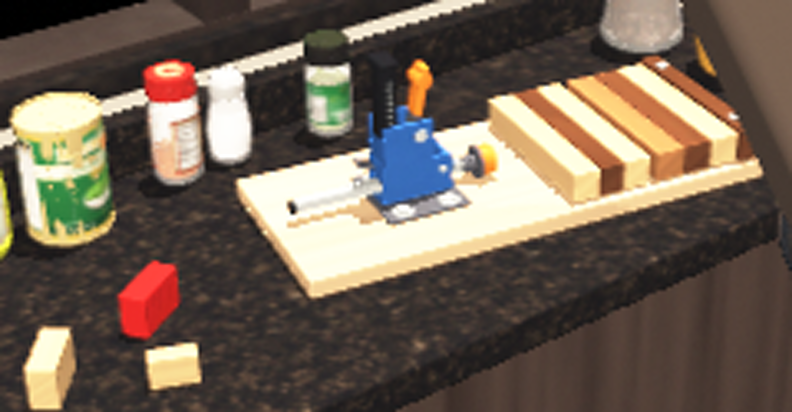

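```bash
cat > h.py <<'E'
from plant import *
import cv2,numpy as np
from scipy.optimize import least_squares,minimize
C={n:camera_info(n) for n in("scene","top")}
def proj(n,P):
    c=C[n];T=np.linalg.inv(c["cam_to_world"]);p=np.atleast_2d(P)@T[:3,:3].T+T[:3,3]
    p=p@np.array(c["intrinsics"]).T;return p[:,:2]/p[:,2:]
def ray(n,uv,z):
    c=C[n];M=np.array(c["cam_to_world"]);d=M[:3,:3]@np.linalg.inv(c["intrinsics"])@[*uv,1]
    o=M[:3,3];return o+d*(z-o[2])/d[2]
def ct(u,v):return np.array([205+(u+.5)/3.9-.5,170+(v+.5)/3.9-.5])
def cs(u,v):return np.array([200+(u+.5)/3.3-.5,180+(v+.5)/3.3-.5])
def R(a):return np.array([[np.cos(a),-np.sin(a),0],[np.sin(a),np.cos(a),0],[0,0,1]])
def fitbox(masks,x0,dims=(52,22,36),z0=0):
    """masks: {cam:(mask,(x,y) offset)}; fit x,y,yaw by silhouette"""
    K=8
    def cost(q):
        B=np.array([[i,j,k] for i in(-.5,.5) for j in(-.5,.5) for k in(0,1)])*dims
        W=B@R(q[2]).T+[q[0],q[1],z0];s=0
        for n,(m,o) in masks.items():
            big=cv2.resize(m,(0,0),fx=K,fy=K,interpolation=cv2.INTER_LINEAR)>127
            h=cv2.convexHull(((proj(n,W)-o+.5)*K*16).astype(np.int32).reshape(-1,1,2))
            r=np.zeros(big.shape,np.uint8);cv2.fillConvexPoly(r,h,1,shift=4)
            s+=1-(big&(r>0)).sum()/(big|(r>0)).sum()
        return s
    best=min((minimize(cost,[x0[0],x0[1],a],method="Nelder-Mead",options=dict(initial_simplex=[[x0[0],x0[1],a],[x0[0]+8,x0[1],a],[x0[0],x0[1]+8,a],[x0[0],x0[1],a+.3]])) for a in np.arange(0,np.pi,.4)),key=lambda r:r.fun)
    return best.x,best.fun
def pale(im,o,w,h):
    c=im[o[1]:o[1]+h,o[0]:o[0]+w].astype(int)
    m=((c[:,:,0]>115)&(c[:,:,0]-c[:,:,2]>30)&(c[:,:,1]>c[:,:,0]*.7)).astype(np.uint8)
    k,l,st,_=cv2.connectedComponentsWithStats(m);i=1+np.argmax(st[1:,4])
    return ((l==i)*255).astype(np.uint8),np.array(o)
E
python3 - <<'E'
from h import *
t=cv2.imread("pics/top0.png")[:,:,::-1];s=cv2.imread("pics/scene0.png")[:,:,::-1]
L=[("top",ct(330,27),(-90,220,18)),("top",ct(290,208),(90,220,18)),("top",ct(745,299),(90,-220,18)),("top",ct(778,110),(-90,-220,18)),
("scene",cs(238,183),(-90,220,18)),("scene",cs(312,288),(90,220,18))]
# sign of x axis to be solved
def f(q,sg=1):
    return np.concatenate([proj(n,R(q[2])@np.array([sg*-P[0],P[1],P[2]])+[q[0],q[1],0])[0]-uv for n,uv,P in L])
for sg in(1,-1):
    r=least_squares(f,[600,0,.1],args=(sg,));print(sg,r.x,np.degrees(r.x[2]),r.cost,np.round(f(r.x,sg),1))
    if r.cost<20: J=r.x
def jl(p):return np.round(R(J[2]).T@(np.array(p)-[J[0],J[1],0]),1)
print("outer",jl(ray("top",ct(575,85),46)),jl(ray("top",ct(548,250),46)),jl(ray("scene",cs(491,100),46)),jl(ray("scene",cs(580,175),46)))
print("pad",jl(ray("top",ct(525,156),33)),"rodtail",jl(ray("top",ct(326,120),38)),jl(ray("scene",cs(291,208),38)))
print("trigtop",jl(ray("top",ct(450,130),141)),jl(ray("scene",cs(418,66),141)))
print("handletop",jl(ray("top",ct(415,120),155)),jl(ray("scene",cs(385,60),155)))
m={"top":pale(t,(212,205),21,24),"scene":pale(s,(204,275),21,33)}
for n in m: print((m[n][0]>0).sum())
x0=ray("top",(222.5,217),18);print(x0)
for mm in(m,{"top":m["top"]},{"scene":m["scene"]}):
    q,e=fitbox(mm,x0);print(np.round(q,3),np.degrees(q[2]),e)
E
```

```text
1 [ 5.24371020e+02 -8.42812653e+01 -1.65956397e-01] -9.508601146169308 2.773261459993772 [-0.9 -0.1 -0.6  0.  -0.2 -0.3 -0.8  0.5  0.5 -0.5  1.  -1.4]
-1 [ 5.27990665e+02 -8.63226343e+01 -2.37127997e-01] -13.586433457063023 6092.885706670023 [-10.9  41.   12.5 -51.    9.1 -44.5 -10.7  51.   19.   27.1 -21.5 -35.9]
outer [ 74.6 -26.6  46. ] [-82.8 -30.   46. ] [ 79.2 -26.3  46. ] [-79.  -28.7  46. ]
pad [ 0.8  7.1 33. ] rodtail [ -2.1 198.9  38. ] [ -4.9 206.5  38. ]
trigtop [ -1.4  76.9 141. ] [ -0.8  85.1 141. ]
handletop [ -0.3 107.8 155. ] [ -4.2 116.5 155. ]
131
296
[488.60066321 358.61193837  18.        ]
[488.818 361.208  -0.65 ] -37.25926452315981 0.39853814421845357
[488.442 360.107   2.496] 143.01286836434306 0.07419543592744293
[494.988 361.979   2.497] 143.0393280327327 0.12190711838599166
```

>>> {"api": "move_arm", "payload": {
  "translation": [
    [0,0,0],
    [0,0,0],
    [0,0,0],
    [0,0,0],
    [0,0,0]
  ],
  "turn": [
    [0,0,0.0453],
    [0,0,0.0453],
    [0,0,0.0453],
    [0,0,0.0453],
    [0,0,0.0453]
  ],
  "jaw": [1,1,1,1,1]
}}

```text
time_s: 0.6
ee_pos: [224.6, 583.1, 216.1]
orientation: [-180.0, 0.0, 117.8]
force: [-0.1, 0.7, -0.3]
opening: 95.3
grip_force: 0.0
```

>>> {"api": "move_arm", "payload": {
  "translation": [
    [0,0,0],
    [0,0,0],
    [0,0,0],
    [0,0,0],
    [0,0,0]
  ],
  "turn": [
    [0,0,0.0453],
    [0,0,0.0453],
    [0,0,0.0453],
    [0,0,0.0453],
    [0,0,0.0453]
  ],
  "jaw": [1,1,1,1,1]
}}

```text
time_s: 1.1
ee_pos: [224.6, 583.1, 216.1]
orientation: [-180.0, 0.0, 77.0]
force: [1.4, -1.2, 0.1]
opening: 95.0
grip_force: 0.0
```

>>> {"api": "move_arm", "payload": {
  "translation": [
    [0,0,0],
    [0,0,0],
    [0,0,0],
    [0,0,0]
  ],
  "turn": [
    [0,0,0.0453],
    [0,0,0.0453],
    [0,0,0.0453],
    [0,0,0]
  ],
  "jaw": [1,1,1,1]
}}

```text
time_s: 1.5
ee_pos: [224.7, 583.1, 216.1]
orientation: [180.0, 0.0, 52.8]
force: [-0.2, 0.7, 0.0]
opening: 94.7
grip_force: 0.0
```

```bash
cat >> h.py <<'E'
from scipy.spatial.transform import Rotation as Ro
def need(target):
    o=observe();M=Ro.from_euler("xyz",o["orientation"],degrees=True).as_matrix()
    print("t",o["time_s"],"pos",np.round(o["ee_pos"],1),"ori",np.round(o["orientation"],2),"open",round(o["opening"],1))
    d=M.T@(np.array(target)-o["ee_pos"]);print("shift tool mm",np.round(d,1),"units",np.round(d/150,4),"min rows",np.linalg.norm(d)/50)
E
python3 - <<'E'
from h import *
need([491,361,140])
E
```

```text
t 1.5 pos [224.7 583.1 216.1] ori [1.7999e+02 3.0000e-02 5.2800e+01] open 94.7
shift tool mm [-15.9 346.4  76.2] units [-0.1057  2.3095  0.5079] min rows 7.10105802994918
```

>>> {"api": "move_arm", "payload": {
  "translation": [
    [-0.0132,0.2887,0.0635],
    [-0.0132,0.2887,0.0635],
    [-0.0132,0.2887,0.0635],
    [-0.0132,0.2887,0.0635]
  ],
  "turn": [
    [0,0,0],
    [0,0,0],
    [0,0,0],
    [0,0,0]
  ],
  "jaw": [1,1,1,1]
}}

```text
time_s: 1.9
ee_pos: [359.1, 471.3, 177.9]
orientation: [-180.0, 0.0, 53.2]
force: [0.4, 0.8, -0.3]
opening: 95.0
grip_force: 0.0
```

>>> {"api": "move_arm", "payload": {
  "translation": [
    [-0.0132,0.2887,0.0635],
    [-0.0132,0.2887,0.0635],
    [-0.0132,0.2887,0.0635],
    [-0.0132,0.2887,0.0635],
    [0,0,0]
  ],
  "turn": [
    [0,0,0],
    [0,0,0],
    [0,0,0],
    [0,0,0],
    [0,0,0]
  ],
  "jaw": [1,1,1,1,1]
}}

```text
time_s: 2.4
ee_pos: [494.6, 358.4, 138.7]
orientation: [-180.0, 0.1, 52.9]
force: [-0.0, 0.0, -0.2]
opening: 95.1
grip_force: 0.0
```

```bash
python3 - <<'E'
from h import *
need([491,361,28])
a=snapshot("top");b=snapshot("scene")
print(proj("top",observe()["ee_pos"]),proj("scene",observe()["ee_pos"]))
a=cv2.resize(a[180:250,190:290],(0,0),fx=4,fy=4,interpolation=2);b=cv2.resize(b[210:310,150:250],(0,0),fx=4,fy=4,interpolation=2)
o=np.zeros((400,800,3),np.uint8);o[:280,:400]=a;o[:,400:]=b;cv2.imwrite("pics/g1.png",o[:,:,::-1])
E
```

```text
t 2.4 pos [494.6 358.4 138.7] ori [-1.800e+02  9.000e-02  5.295e+01] open 95.1
shift tool mm [ 1.000e-01 -4.400e+00  1.107e+02] units [ 0.0008 -0.0294  0.7382] min rows 2.216223536749598
[[212.0256718  212.87537458]] [[208.95605248 248.3860597 ]]
```

View pics/g1.png

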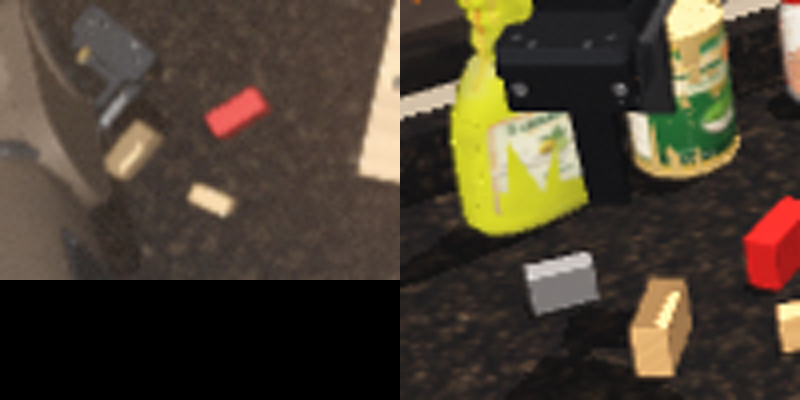

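>>> {"api": "move_arm", "payload": {
  "translation": [
    [0,-0.0294,0.25],
    [0,0,0.25],
    [0,0,0.19],
    [0,0,0.048],
    [0,0,0]
  ],
  "turn": [
    [0,0,0],
    [0,0,0],
    [0,0,0],
    [0,0,0],
    [0,0,0]
  ],
  "jaw": [1,1,1,1,1]
}}

```text
time_s: 3.0
ee_pos: [487.2, 365.0, 29.3]
orientation: [-180.0, 0.1, 53.1]
force: [-0.9, -0.5, 0.2]
opening: 95.1
grip_force: 0.0
```

>>> {"api": "move_arm", "payload": {
  "translation": [
    [0,0,0],
    [0,0,0],
    [0,0,0],
    [0,0,0],
    [0,0,0]
  ],
  "turn": [
    [0,0,0],
    [0,0,0],
    [0,0,0],
    [0,0,0],
    [0,0,0]
  ],
  "jaw": [0.45,0.45,0.45,0.45,0.45],
  "grip_force": 12
}}

```text
time_s: 3.5
ee_pos: [488.2, 364.4, 30.0]
orientation: [180.0, -0.0, 52.9]
force: [0.2, -0.4, 0.2]
opening: 60.3
grip_force: 0.2
```

>>> {"api": "move_arm", "payload": {
  "translation": [
    [0,0,0],
    [0,0,0],
    [0,0,0],
    [0,0,0],
    [0,0,0]
  ],
  "turn": [
    [0,0,0],
    [0,0,0],
    [0,0,0],
    [0,0,0],
    [0,0,0]
  ],
  "jaw": [0.3,0.3,0.3,0.3,0.3],
  "grip_force": 15
}}

```text
time_s: 4.0
ee_pos: [488.2, 364.4, 29.7]
orientation: [180.0, -0.0, 52.9]
force: [-0.2, -1.7, 4.2]
opening: 51.8
grip_force: 15.0
```

```bash
python3 - <<'E'
from h import *
need([491,361,30])
b=snapshot("scene");t=snapshot("top")
cv2.imwrite("pics/g2full.png",b[:,:,::-1]);cv2.imwrite("pics/t2full.png",t[:,:,::-1])
cv2.imwrite("pics/g2.png",cv2.resize(b[220:320,160:270],(0,0),fx=5,fy=5,interpolation=2)[:,:,::-1])
E
```

```text
t 4.0 pos [488.2 364.4  29.7] ori [ 1.7999e+02 -2.0000e-02  5.2920e+01] open 51.8
shift tool mm [-1.   4.3 -0.3] units [-0.0069  0.0286 -0.0018] min rows 0.08832036508292523
```

View pics/g2.png

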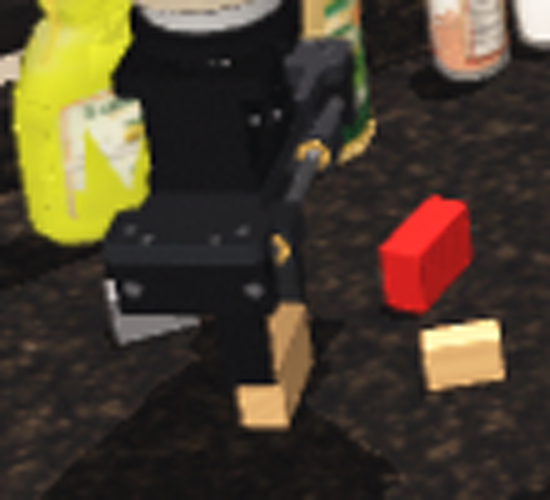

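>>> {"api": "move_arm", "payload": {
  "translation": [
    [0,0,0],
    [0,0,0],
    [-0.037,0,0],
    [0,0,0],
    [0,0,0]
  ],
  "turn": [
    [0,0,0],
    [0,0,0],
    [0,0,0],
    [0,0,0],
    [0,0,0]
  ],
  "jaw": [0.65,0.65,0.65,0.65,0.3]
}}

```text
time_s: 4.6
ee_pos: [484.6, 359.8, 29.5]
orientation: [-180.0, 0.0, 52.9]
force: [-0.5, 0.2, -0.3]
opening: 57.7
grip_force: 0.0
```

>>> {"api": "move_arm", "payload": {
  "translation": [
    [0,0,0],
    [0,0,0],
    [0,0,0]
  ],
  "turn": [
    [0,0,0],
    [0,0,0],
    [0,0,0]
  ],
  "jaw": [0.3,0.3,0.3],
  "grip_force": 20
}}

```text
time_s: 4.9
ee_pos: [484.8, 360.0, 29.6]
orientation: [180.0, -0.0, 52.9]
force: [0.3, -0.7, -0.4]
opening: 52.1
grip_force: 20.0
```

```bash
python3 - <<'E'
from h import *
need([484,359,29])
b=snapshot("scene");cv2.imwrite("pics/g3full.png",b[:,:,::-1])
cv2.imwrite("pics/g3.png",cv2.resize(b[270:310,190:230],(0,0),fx=10,fy=10,interpolation=2)[:,:,::-1])
E
```

```text
t 4.9 pos [484.8 360.   29.6] ori [ 1.800e+02 -1.000e-02  5.292e+01] open 52.1
shift tool mm [-1.2 -0.   0.6] units [-0.0082 -0.0002  0.0037] min rows 0.02712100598041386
```

View pics/g3.png

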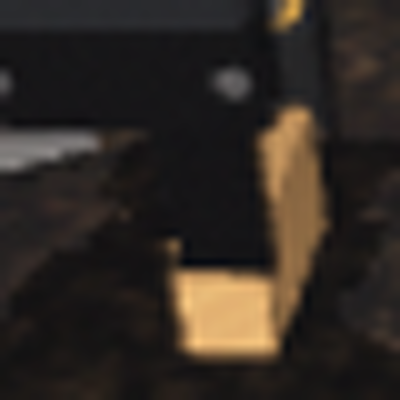

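```bash
cat >> h.py <<'E'
J=np.array([524.37,-84.28,-0.16596])
def jw(P):return np.atleast_2d(P)@R(J[2]).T+[J[0],J[1],0]
def jl(p):return np.round(R(J[2]).T@(np.array(p)-[J[0],J[1],0]),1)
E
python3 - <<'E'
from h import *
t=cv2.imread("pics/top0.png");s=cv2.imread("pics/scene0.png")
for n,im,(x,y,w,h) in(("top",t,(328,200,16,18)),("scene",s,(336,218,20,20))):
    c=im[y:y+h,x:x+w].astype(int);m=(c[:,:,2]-c[:,:,0]>70)&(c[:,:,2]>150)&(c[:,:,1]<c[:,:,2]*.8)
    ys,xs=np.where(m);print(n,xs.min()+x,xs.max()+x,ys.min()+y,ys.max()+y,m.sum())
    a=np.linspace(0,6.28,40)
    for py in(0,4,8,12,16):
        p=proj(n,jw(np.c_[13.5*np.cos(a),0*a+py,33+13.5*np.sin(a)]));print(py,np.round([*p.min(0),*p.max(0)],1))
def draw(n,im,o,sz,K):
    b=cv2.resize(im[o[1]:o[1]+sz[1],o[0]:o[0]+sz[0]],(0,0),fx=K,fy=K,interpolation=2)
    def pl(P,col,cl=True):
        p=((proj(n,jw(P))-o+.5)*K*8).astype(np.int32);cv2.polylines(b,[p.reshape(-1,1,2)],cl,col,1,cv2.LINE_AA,3)
    def rect(x,y0,y1,z,col):pl([(-x,y0,z),(x,y0,z),(x,y1,z),(-x,y1,z)],col)
    rect(90,-220,220,18,(0,255,0));rect(15,54,123,95,(255,0,255));rect(13,104,120,155,(0,0,255))
    pl([(-80,-28,46),(80,-28,46)],(255,255,0));pl([(0,54,38),(0,208,38)],(255,255,255))
    a=np.linspace(0,6.28,30);pl(np.c_[13.5*np.cos(a),0*a+7,33+13.5*np.sin(a)],(255,0,0))
    pl([(-10,70,128),(10,70,128)],(255,255,0));return b
A=draw("top",t,(275,172),(133,73),6);B=draw("scene",s,(265,188),(160,85),5)
out=np.zeros((A.shape[0]+425-268,800,3),np.uint8)
o=np.zeros((600,800,3),np.uint8);A=A[:290,:798];o[:A.shape[0],:A.shape[1]]=A;B=B[:310];o[290:290+B.shape[0],:800]=B
cv2.imwrite("pics/ov.png",o)
E
```

```text
top 335 339 206 213 28
0 [340.4 206.6 341.8 213.8]
4 [339.3 206.4 340.7 213.6]
8 [338.3 206.2 339.6 213.4]
12 [337.2 206.  338.6 213.2]
16 [336.1 205.8 337.5 213. ]
scene 341 355 218 232 53
0 [350.9 222.3 355.2 231.2]
4 [349.7 222.6 354.  231.5]
8 [348.5 222.9 352.8 231.8]
12 [347.3 223.2 351.6 232.2]
16 [346.1 223.5 350.4 232.5]
```

View pics/ov.png

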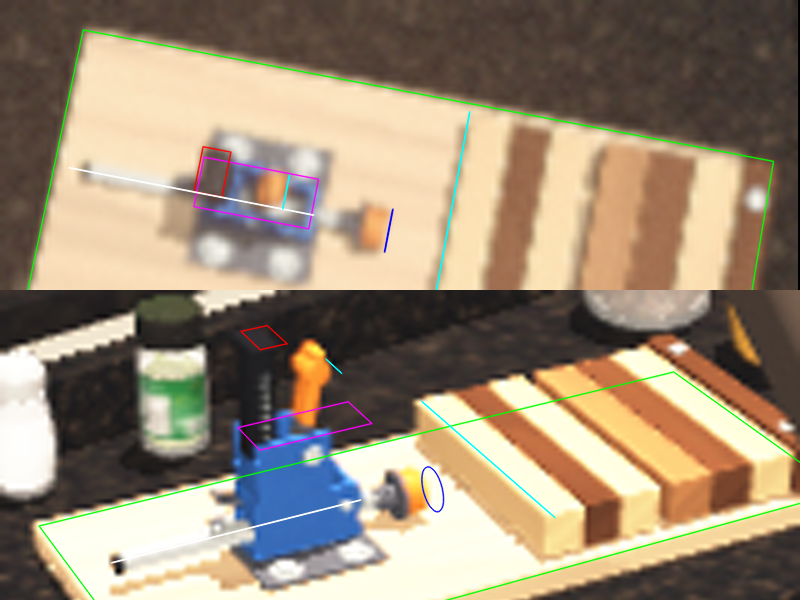

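>>> {"api": "move_arm", "payload": {
  "translation": [
    [0,0,-0.2],
    [0,0,-0.27],
    [0,0,-0.27],
    [0,0,-0.27],
    [0,0,-0.27]
  ],
  "turn": [
    [0,0,0],
    [0,0,-0.0383],
    [0,0,-0.0383],
    [0,0,-0.0383],
    [0,0,-0.0383]
  ],
  "jaw": [0.3,0.3,0.3,0.3,0.3]
}}

```text
time_s: 5.45
ee_pos: [484.4, 359.8, 223.2]
orientation: [-180.0, -0.0, 80.8]
force: [0.1, 0.2, -0.6]
opening: 51.5
grip_force: 20.0
```

```bash
python3 - <<'E'
from h import *
print(jw([0,-10,0]));need(jw([0,-11,217])[0])
E
```

```text
[[522.71800783 -94.14260219   0.        ]]
t 5.45 pos [484.4 359.8 223.2] ori [-179.99   -0.     80.79] open 51.5
shift tool mm [-443.   110.5    6.2] units [-2.9533  0.7368  0.0414] min rows 9.132364394757548
```

>>> {"api": "move_arm", "payload": {
  "translation": [
    [-0.2953,0.0737,0],
    [-0.2953,0.0737,0],
    [-0.2953,0.0737,0],
    [-0.2953,0.0737,0],
    [-0.2953,0.0737,0]
  ],
  "turn": [
    [0,0,0],
    [0,0,0],
    [0,0,0],
    [0,0,0],
    [0,0,0]
  ],
  "jaw": [0.3,0.3,0.3,0.3,0.3]
}}

```text
time_s: 5.95
ee_pos: [502.4, 130.7, 221.6]
orientation: [180.0, -0.0, 80.5]
force: [1.4, 0.6, -1.0]
opening: 51.7
grip_force: 20.0
```

>>> {"api": "move_arm", "payload": {
  "translation": [
    [-0.2953,0.0737,0],
    [-0.2953,0.0737,0],
    [-0.2953,0.0737,0],
    [-0.2953,0.0737,0],
    [-0.2953,0.0737,0]
  ],
  "turn": [
    [0,0,0],
    [0,0,0],
    [0,0,0],
    [0,0,0],
    [0,0,0]
  ],
  "jaw": [0.3,0.3,0.3,0.3,0.3]
}}

```text
time_s: 6.45
ee_pos: [520.4, -97.0, 221.6]
orientation: [180.0, -0.0, 80.5]
force: [0.7, 0.1, -0.5]
opening: 52.0
grip_force: 20.0
```

>>> {"api": "move_arm", "payload": {
  "translation": [
    [0,0,0.25],
    [0,0,0.25],
    [0,0,0.25],
    [0,0,0]
  ],
  "turn": [
    [0,0,0],
    [0,0,0],
    [0,0,0],
    [0,0,0]
  ],
  "jaw": [0.3,0.3,0.3,0.3]
}}

```text
time_s: 6.85
ee_pos: [518.6, -94.7, 105.5]
orientation: [-179.6, -0.1, 80.5]
force: [-0.5, -0.0, -0.3]
opening: 51.7
grip_force: 20.0
```

```bash
python3 - <<'E'
from h import *
need(jw([0,-11,85])[0])
b=snapshot("scene");cv2.imwrite("pics/p1full.png",b[:,:,::-1])
p=observe()["ee_pos"];print("jig",jl(p),proj("scene",p))
cv2.imwrite("pics/p1.png",cv2.resize(b[180:270,290:400],(0,0),fx=6.5,fy=6.5,interpolation=2)[:,:,::-1])
E
```

```text
t 6.85 pos [518.6 -94.7 105.5] ori [-1.7959e+02 -6.0000e-02  8.0480e+01] open 51.7
shift tool mm [ 0.2  4.1 20.4] units [0.0015 0.0276 0.1363] min rows 0.4172687883559449
jig [ -2.7 -11.3 107.9] [[357.1572754  203.48296259]]
```

View pics/p1.png

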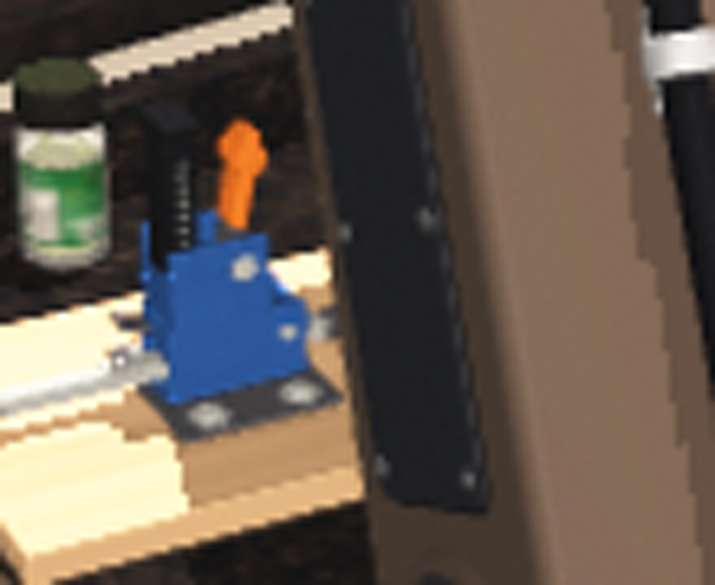

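>>> {"api": "move_arm", "payload": {
  "translation": [
    [0,0.01,0.12],
    [0,0,0.08],
    [0,0,0.06],
    [0,0,0]
  ],
  "turn": [
    [0,0,0],
    [0,0,0],
    [0,0,0],
    [0,0,0]
  ],
  "jaw": [0.3,0.3,0.3,0.3]
}}

```text
time_s: 7.3
ee_pos: [522.0, -95.3, 69.9]
orientation: [-180.0, -0.0, 80.5]
force: [0.4, -0.4, -0.4]
opening: 51.6
grip_force: 20.0
```

>>> {"api": "move_arm", "payload": {
  "translation": [
    [0,0,0.06],
    [0,0,0.05],
    [0,0,0.02],
    [0,0,0]
  ],
  "turn": [
    [0,0,0],
    [0,0,0],
    [0,0,0],
    [0,0,0]
  ],
  "jaw": [0.3,0.3,0.3,0.3]
}}

```text
time_s: 7.7
ee_pos: [521.9, -95.3, 50.1]
orientation: [-180.0, -0.0, 80.5]
force: [0.4, -0.2, -1.2]
opening: 51.9
grip_force: 20.0
```

```bash
python3 - <<'E'
from h import *
o=observe();print(jl(o["ee_pos"]),o["force"],o["torque"])
E
```

```text
[ -0.6 -11.3  50.1] [ 0.3507064  -0.23379176 -1.15852812] [-0.09086394  0.10473839  0.02670594]
```

>>> {"api": "move_arm", "payload": {
  "translation": [
    [0,0,0.008],
    [0,0,0.007],
    [0,0,0]
  ],
  "turn": [
    [0,0,0],
    [0,0,0],
    [0,0,0]
  ],
  "jaw": [0.3,0.3,0.3]
}}

```text
time_s: 8.0
ee_pos: [522.2, -95.4, 48.3]
orientation: [180.0, -0.0, 80.5]
force: [-0.1, 0.7, -1.5]
opening: 51.6
grip_force: 20.0
```

>>> {"api": "move_arm", "payload": {
  "translation": [
    [0,0,0.006],
    [0,0,0],
    [0,0,0],
    [0,0,0],
    [0,0,0]
  ],
  "turn": [
    [0,0,0],
    [0,0,0],
    [0,0,0],
    [0,0,0],
    [0,0,0]
  ],
  "jaw": [0.3,0.4,0.7,0.75,0.75]
}}

```text
time_s: 8.5
ee_pos: [522.1, -95.4, 47.4]
orientation: [180.0, -0.0, 80.5]
force: [0.6, -0.3, 0.5]
opening: 68.6
grip_force: 0.0
```

>>> {"api": "move_arm", "payload": {
  "translation": [
    [0,0,-0.1],
    [0,0,-0.3],
    [0,0,-0.33],
    [0,0,-0.33],
    [0,0,-0.2]
  ],
  "turn": [
    [0,0,0],
    [0,0,0],
    [0,0,0],
    [0,0,0],
    [0,0,0]
  ],
  "jaw": [0.75,0.75,0.75,0.9,1]
}}

```text
time_s: 9.0
ee_pos: [522.5, -95.5, 240.1]
orientation: [179.8, 0.0, 80.5]
force: [-0.3, -0.7, 0.5]
opening: 82.1
grip_force: 0.0
```

>>> {"api": "move_arm", "payload": {
  "translation": [
    [0,0,0],
    [0,0,0],
    [0,0,0],
    [0,0,0],
    [0,0,0]
  ],
  "turn": [
    [0,0,-0.0455],
    [0,0,-0.0455],
    [0,0,-0.0455],
    [0,0,-0.0455],
    [0,0,-0.0455]
  ],
  "jaw": [1,1,1,1,1]
}}

```text
time_s: 9.5
ee_pos: [522.0, -95.4, 236.3]
orientation: [180.0, -0.0, 121.8]
force: [-0.7, 0.2, 0.0]
opening: 95.2
grip_force: 0.0
```

>>> {"api": "move_arm", "payload": {
  "translation": [
    [0,0,0],
    [0,0,0],
    [0,0,0],
    [0,0,0],
    [0,0,0]
  ],
  "turn": [
    [0,0,-0.0455],
    [0,0,-0.0455],
    [0,0,-0.0455],
    [0,0,-0.0455],
    [0,0,-0.0455]
  ],
  "jaw": [1,1,1,1,1]
}}

```text
time_s: 10.0
ee_pos: [522.0, -95.4, 236.3]
orientation: [180.0, -0.0, 162.7]
force: [-0.2, -0.1, 0.1]
opening: 95.1
grip_force: 0.0
```

>>> {"api": "move_arm", "payload": {
  "translation": [
    [0,0,0],
    [0,0,0]
  ],
  "turn": [
    [0,0,-0.045],
    [0,0,0]
  ],
  "jaw": [1,1]
}}

```text
time_s: 10.2
ee_pos: [522.0, -95.4, 236.3]
orientation: [180.0, -0.0, 170.6]
force: [0.0, 0.9, 0.4]
opening: 95.2
grip_force: 0.0
```

```bash
python3 - <<'E'
from h import *
need(jw([-1,103,240])[0])
E
```

```text
t 10.2 pos [522.  -95.4 236.3] ori [179.99  -0.   170.62] open 95.2
shift tool mm [  0.3 114.3  -3.7] units [ 0.0018  0.7622 -0.0244] min rows 2.2878692599429833
```

>>> {"api": "move_arm", "payload": {
  "translation": [
    [0,0.254,0],
    [0,0.254,0],
    [0,0.254,0],
    [0,0,0]
  ],
  "turn": [
    [0,0,0],
    [0,0,0],
    [0,0,0],
    [0,0,0]
  ],
  "jaw": [1,1,1,1]
}}

```text
time_s: 10.6
ee_pos: [541.2, 20.6, 236.3]
orientation: [180.0, -0.0, 170.4]
force: [-0.2, -0.1, -0.4]
opening: 95.1
grip_force: 0.0
```

```bash
python3 - <<'E'
from h import *
need(jw([-1,103,131])[0])
b=snapshot("scene");t=snapshot("top");o=np.zeros((600,800,3),np.uint8)
o[:300]=cv2.resize(b[130:265,260:440],(800,600),interpolation=2)[150:450] if 0 else cv2.resize(b[165:265,210:440],(800,348),interpolation=2)[:300]
o[300:]=cv2.resize(t[165:250,270:420],(800,453),interpolation=2)[60:360]
cv2.imwrite("pics/q.png",o[:,:,::-1])
E
```

```text
t 10.6 pos [541.2  20.6 236.3] ori [179.96  -0.   170.42] open 95.1
shift tool mm [  0.2  -3.3 105.3] units [ 0.0015 -0.0222  0.7022] min rows 2.1075607640488565
```

View pics/q.png

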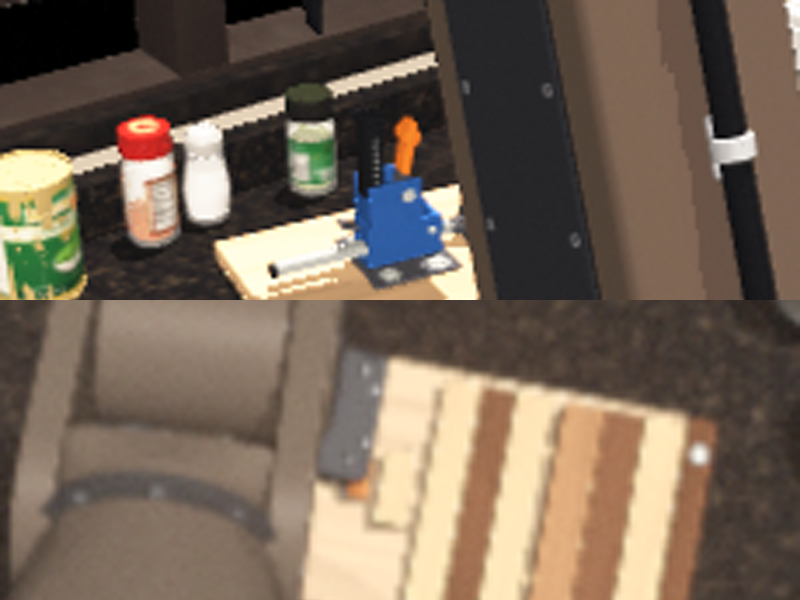

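>>> {"api": "move_arm", "payload": {
  "translation": [
    [0,-0.022,0.2],
    [0,0,0.2],
    [0,0,0.2],
    [0,0,0.1],
    [0,0,0]
  ],
  "turn": [
    [0,0,0],
    [0,0,0],
    [0,0,0],
    [0,0,0],
    [0,0,0]
  ],
  "jaw": [1,1,1,1,1]
}}

```text
time_s: 11.2
ee_pos: [539.4, 13.0, 129.6]
orientation: [-180.0, -0.2, 170.3]
force: [0.1, -0.3, 0.4]
opening: 95.3
grip_force: 0.0
```

>>> {"api": "move_arm", "payload": {
  "translation": [
    [0,0,0],
    [0,0,0],
    [0,0,0],
    [0,0,0]
  ],
  "turn": [
    [0,0,0],
    [0,0,0],
    [0,0,0],
    [0,0,0]
  ],
  "jaw": [0.62,0.62,0.62,0.62],
  "grip_force": 30
}}

```text
time_s: 11.6
ee_pos: [540.7, 14.0, 132.1]
orientation: [180.0, 0.1, 170.5]
force: [0.1, 0.2, 0.0]
opening: 68.3
grip_force: 0.0
```

>>> {"api": "move_arm", "payload": {
  "translation": [
    [0,0,0],
    [0,0,0]
  ],
  "turn": [
    [0,0,0],
    [0,0,0]
  ],
  "jaw": [0.55,0.55]
}}

```text
time_s: 11.8
ee_pos: [540.5, 14.0, 131.6]
orientation: [-180.0, 0.0, 170.5]
force: [-0.7, -4.6, 0.5]
opening: 54.5
grip_force: 2.4
```

>>> {"api": "move_arm", "payload": {
  "translation": [
    [0,0,0],
    [0,0,0]
  ],
  "turn": [
    [0,0,0],
    [0,0,0]
  ],
  "jaw": [0.5,0.5]
}}

```text
time_s: 12.0
ee_pos: [540.6, 13.5, 132.0]
orientation: [-179.9, 0.1, 170.5]
force: [-1.3, -5.3, 7.5]
opening: 48.3
grip_force: 3.7
```

>>> {"api": "move_arm", "payload": {
  "translation": [
    [0,0.023,0],
    [0,0,0],
    [0,0,0],
    [0,0,0]
  ],
  "turn": [
    [0,0,0],
    [0,0,0],
    [0,0,0],
    [0,0,0]
  ],
  "jaw": [0.45,0.4,0.37,0.37]
}}

```text
time_s: 12.4
ee_pos: [542.0, 18.9, 132.7]
orientation: [179.9, 0.2, 170.5]
force: [1.2, 14.5, 11.5]
opening: 35.4
grip_force: 18.0
```

>>> {"api": "move_arm", "payload": {
  "translation": [
    [0,0,0],
    [0,0,0],
    [0,0,0]
  ],
  "turn": [
    [0,0,0],
    [0,0,0],
    [0,0,0]
  ],
  "jaw": [0.352,0.352,0.352]
}}

```text
time_s: 12.7
ee_pos: [542.1, 19.9, 132.7]
orientation: [179.8, 0.2, 170.5]
force: [2.4, 19.6, 11.3]
opening: 33.5
grip_force: 19.9
```

>>> {"api": "move_arm", "payload": {
  "translation": [
    [0,0.013,0],
    [0,0,0],
    [0,0,0],
    [0,0,0],
    [0,0,0]
  ],
  "turn": [
    [0,0,0],
    [0,0,0],
    [0,0,0],
    [0,0,0],
    [0,0,0]
  ],
  "jaw": [0.8,0.8,0.8,0.8,0.8]
}}

```text
time_s: 13.2
ee_pos: [541.1, 19.4, 131.1]
orientation: [180.0, -0.0, 170.5]
force: [0.3, -0.5, -0.2]
opening: 68.3
grip_force: 0.0
```

>>> {"api": "move_arm", "payload": {
  "translation": [
    [0,0,0],
    [0,0,0],
    [0,0,0],
    [0,0,0]
  ],
  "turn": [
    [0,0,0],
    [0,0,0],
    [0,0,0],
    [0,0,0]
  ],
  "jaw": [0.5,0.5,0.5,0.5]
}}

```text
time_s: 13.6
ee_pos: [541.4, 18.1, 132.3]
orientation: [-179.9, 0.0, 170.5]
force: [-5.7, -10.7, 13.5]
opening: 49.2
grip_force: 7.1
```

>>> {"api": "move_arm", "payload": {
  "translation": [
    [0,0,0],
    [0,0,0]
  ],
  "turn": [
    [0,0,0],
    [0,0,0]
  ],
  "jaw": [0.45,0.45]
}}

```text
time_s: 13.8
ee_pos: [541.7, 18.2, 132.6]
orientation: [-179.9, 0.1, 170.5]
force: [-4.1, -9.2, 14.2]
opening: 42.9
grip_force: 6.5
```

>>> {"api": "move_arm", "payload": {
  "translation": [
    [0,0,0],
    [0,0,0]
  ],
  "turn": [
    [0,0,0],
    [0,0,0]
  ],
  "jaw": [0.4,0.4]
}}

```text
time_s: 14.0
ee_pos: [541.7, 18.2, 132.7]
orientation: [-179.9, 0.1, 170.5]
force: [-3.9, -9.3, 16.1]
opening: 38.5
grip_force: 7.1
```

>>> {"api": "move_arm", "payload": {
  "translation": [
    [0,0,0],
    [0,0,0]
  ],
  "turn": [
    [0,0,0],
    [0,0,0]
  ],
  "jaw": [0.352,0.352]
}}

```text
time_s: 14.2
ee_pos: [542.0, 19.8, 132.7]
orientation: [179.9, 0.1, 170.5]
force: [-1.0, 5.8, 13.0]
opening: 34.0
grip_force: 13.5
```

>>> {"api": "move_arm", "payload": {
  "translation": [
    [0,0,0]
  ],
  "turn": [
    [0,0,0]
  ],
  "jaw": [0.35]
}}

```text
time_s: 14.3
ee_pos: [542.0, 20.0, 132.7]
orientation: [179.9, 0.1, 170.5]
force: [-1.3, 6.4, 12.5]
opening: 33.6
grip_force: 14.1
```

>>> {"api": "move_arm", "payload": {
  "translation": [
    [0,0,0],
    [0,0,0],
    [0,0,0],
    [0,0,0],
    [0,0,0]
  ],
  "turn": [
    [0,0,0],
    [0,0,0],
    [0,0,0],
    [0,0,0],
    [0,0,0]
  ],
  "jaw": [0.8,0.8,0.8,0.8,0.8]
}}

```text
time_s: 14.8
ee_pos: [541.1, 19.5, 131.1]
orientation: [180.0, -0.0, 170.5]
force: [0.3, 0.1, 0.6]
opening: 68.3
grip_force: 0.0
```

>>> {"api": "move_arm", "payload": {
  "translation": [
    [0,0,0],
    [0,0,0],
    [0,0,0],
    [0,0,0]
  ],
  "turn": [
    [0,0,0],
    [0,0,0],
    [0,0,0],
    [0,0,0]
  ],
  "jaw": [0.55,0.55,0.55,0.55]
}}

```text
time_s: 15.2
ee_pos: [541.3, 18.2, 132.1]
orientation: [-179.9, 0.0, 170.5]
force: [-4.4, -11.9, 9.8]
opening: 53.2
grip_force: 6.7
```

>>> {"api": "move_arm", "payload": {
  "translation": [
    [0,0,0],
    [0,0,0]
  ],
  "turn": [
    [0,0,0],
    [0,0,0]
  ],
  "jaw": [0.5,0.5]
}}

```text
time_s: 15.4
ee_pos: [541.3, 18.1, 132.4]
orientation: [-179.9, 0.0, 170.5]
force: [-6.4, -10.0, 13.1]
opening: 48.0
grip_force: 7.4
```

>>> {"api": "move_arm", "payload": {
  "translation": [
    [0,0,0],
    [0,0,0]
  ],
  "turn": [
    [0,0,0],
    [0,0,0]
  ],
  "jaw": [0.475,0.475]
}}

```text
time_s: 15.6
ee_pos: [541.4, 18.2, 132.6]
orientation: [-179.9, 0.1, 170.5]
force: [-4.4, -8.9, 13.3]
opening: 45.2
grip_force: 6.4
```

>>> {"api": "move_arm", "payload": {
  "translation": [
    [0,0,0],
    [0,0,0]
  ],
  "turn": [
    [0,0,0],
    [0,0,0]
  ],
  "jaw": [0.45,0.45]
}}

```text
time_s: 15.8
ee_pos: [541.5, 18.2, 132.7]
orientation: [-179.9, 0.1, 170.5]
force: [-4.6, -10.0, 15.2]
opening: 43.1
grip_force: 7.3
```

>>> {"api": "move_arm", "payload": {
  "translation": [
    [0,0,0],
    [0,0,0]
  ],
  "turn": [
    [0,0,0],
    [0,0,0]
  ],
  "jaw": [0.425,0.425]
}}

```text
time_s: 16.0
ee_pos: [541.5, 18.2, 132.7]
orientation: [-179.9, 0.1, 170.5]
force: [-5.8, -9.9, 17.4]
opening: 40.6
grip_force: 7.7
```

>>> {"api": "move_arm", "payload": {
  "translation": [
    [0,0,0],
    [0,0,0]
  ],
  "turn": [
    [0,0,0],
    [0,0,0]
  ],
  "jaw": [0.4,0.4]
}}

```text
time_s: 16.2
ee_pos: [541.5, 18.1, 132.8]
orientation: [-179.9, 0.1, 170.5]
force: [-5.8, -10.0, 17.4]
opening: 38.3
grip_force: 8.1
```

>>> {"api": "move_arm", "payload": {
  "translation": [
    [0,0,0],
    [0,0,0]
  ],
  "turn": [
    [0,0,0],
    [0,0,0]
  ],
  "jaw": [0.38,0.38]
}}

```text
time_s: 16.4
ee_pos: [541.6, 18.7, 132.8]
orientation: [-180.0, 0.1, 170.5]
force: [-4.8, -4.6, 16.3]
opening: 36.7
grip_force: 12.5
```

>>> {"api": "move_arm", "payload": {
  "translation": [
    [0,0,0],
    [0,0,0]
  ],
  "turn": [
    [0,0,0],
    [0,0,0]
  ],
  "jaw": [0.365,0.365]
}}

```text
time_s: 16.6
ee_pos: [541.8, 19.4, 132.8]
orientation: [180.0, 0.1, 170.5]
force: [-4.0, 1.4, 16.3]
opening: 35.0
grip_force: 16.3
```

```bash
cat >> h.py <<'E'
def strip(im,x0,x1,z=46,ys=np.arange(-215,40,1.)):
    P=np.array([[x,y,z] for x in np.linspace(x0,x1,15) for y in ys]);p=proj("top",jw(P)).astype(np.float32)
    s=cv2.remap(im,p[:,0].reshape(15,-1),p[:,1].reshape(15,-1),cv2.INTER_LINEAR)
    return np.median(s.astype(float),0)
E
python3 - <<'E'
from h import *
a=cv2.imread("pics/top0.png");t=snapshot("top");cv2.imwrite("pics/t3.png",t[:,:,::-1]);b=t[:,:,::-1].copy()
ys=np.arange(-215,40,1.)
for x0,x1 in((40,75),(-12,12)):
    A=strip(a,x0,x1);B=strip(b,x0,x1)
    print(x0,x1)
    for k in range(0,255,3): print(int(ys[k]),A[k].astype(int).tolist(),B[k].astype(int).tolist(),end="; ")
    print()
E
```

```text
40 75
-215 [80, 106, 148] [84, 111, 154]; -212 [90, 115, 154] [97, 120, 161]; -209 [91, 115, 152] [97, 120, 159]; -206 [82, 106, 148] [88, 113, 155]; -203 [78, 104, 147] [87, 116, 158]; -200 [99, 130, 164] [110, 142, 177]; -197 [132, 173, 204] [147, 189, 219]; -194 [170, 214, 242] [179, 223, 251]; -191 [178, 223, 250] [184, 229, 255]; -188 [180, 226, 251] [187, 232, 255]; -185 [181, 227, 251] [188, 233, 255]; -182 [182, 228, 251] [188, 233, 255]; -179 [181, 227, 251] [187, 232, 255]; -176 [181, 226, 250] [185, 230, 254]; -173 [172, 216, 241] [176, 221, 245]; -170 [138, 179, 206] [135, 175, 205]; -167 [97, 132, 172] [97, 133, 177]; -164 [82, 115, 163] [86, 119, 170]; -161 [81, 113, 163] [85, 118, 169]; -158 [81, 112, 163] [85, 117, 169]; -155 [82, 112, 163] [85, 117, 169]; -152 [83, 111, 163] [85, 116, 168]; -149 [82, 112, 162] [84, 116, 167]; -146 [81, 114, 164] [87, 120, 171]; -143 [86, 123, 173] [96, 132, 181]; -140 [101, 142, 191] [112, 154, 205]; -137 [112, 156, 208] [119, 164, 215]; -134 [116, 160, 211] [120, 165, 217]; -131 [117, 162, 213] [122, 169, 219]; -128 [118, 164, 216] 
[... 4457 characters left out ...]
[173, 219, 246]; -17 [189, 226, 251] [135, 182, 226]; -14 [190, 226, 251] [113, 167, 234]; -11 [190, 226, 251] [108, 167, 241]; -8 [191, 227, 251] [111, 163, 221]; -5 [190, 226, 251] [117, 144, 183]; -2 [190, 226, 251] [124, 136, 152]; 1 [190, 226, 251] [132, 138, 150]; 4 [185, 222, 249] [136, 148, 163]; 7 [168, 210, 245] [129, 154, 171]; 10 [133, 189, 243] [125, 148, 165]; 13 [113, 177, 244] [114, 126, 141]; 16 [109, 175, 241] [113, 120, 127]; 19 [108, 168, 231] [117, 118, 125]; 22 [102, 144, 196] [122, 123, 130]; 25 [111, 127, 156] [118, 120, 126]; 28 [119, 129, 151] [115, 118, 124]; 31 [128, 140, 159] [115, 117, 123]; 34 [136, 151, 169] [115, 117, 123]; 37 [157, 173, 190] [113, 115, 122];
```

```bash
python3 - <<'E'
from h import *
a=cv2.imread("pics/top0.png");b=cv2.imread("pics/t3.png");ys=np.arange(-60,60,.25)
def run(nm,im):
    for w in((-6,6),(-10,8)):
        s=strip(im,*w,z=45,ys=ys);rb=s[:,2]-s[:,0];k=np.argmax(rb);pk=rb[k]
        out=[]
        for st,end in((-1,None),(1,None)):
            j=k
            base=np.median(rb[k-80:k-50]) if st<0 else 30
            while rb[j]>(pk+base)/2:j+=st
            out.append(ys[j])
        # moment-based width of orange above mid
        print(nm,w,"peak",ys[k],round(pk),"edges",out,"width",out[1]-out[0])
run("before",a);run("now",b)
def g(im,lo,hi,x):  # stripe edges
    s=strip(im,*x,ys=np.arange(lo,hi,.25))[:,2-2]; d=np.abs(np.gradient(cv2.GaussianBlur(s.reshape(-1,1),(1,9),0).ravel())); return lo+.25*(np.arange(len(d))@d**2)/(d**2).sum()
for x in((20,40),(40,75)):
    print("shift",g(a,-88,-70,x)-g(b,-97,-79,x),g(a,-64,-46,x)-g(b,-73,-55,x), "far", g(a,-177,-160,x)-g(b,-177,-160,x))
s=strip(b,20,75,ys=np.arange(-125,-100,1.));print(s.sum(1).astype(int))
E
```

```text
before (-6, 6) peak 15.0 137 edges [np.float64(9.0), np.float64(23.0)] width 14.0
before (-10, 8) peak 14.0 136 edges [np.float64(9.0), np.float64(23.0)] width 14.0
now (-6, 6) peak -11.75 137 edges [np.float64(-16.75), np.float64(-6.0)] width 10.75
now (-10, 8) peak -12.0 139 edges [np.float64(-16.75), np.float64(-6.0)] width 10.75
shift 9.403490692680322 9.35904379819641 far 0.6039040148105812
shift 8.73528949434251 9.378552558965737 far 0.43147112471058335
[521 522 524 526 528 528 530 534 545 553 567 584 598 623 645 662 665 669
 670 670 670 670 670 670 669]
```

>>> {"api": "move_arm", "payload": {
  "translation": [
    [0,0,0],
    [0,0,0],
    [0,0,0],
    [0,0,0],
    [0,0,0]
  ],
  "turn": [
    [0,0,0],
    [0,0,0],
    [0,0,0],
    [0,0,0],
    [0,0,0]
  ],
  "jaw": [0.355,0.355,0.355,0.355,0.355]
}}

```text
time_s: 17.15
ee_pos: [541.8, 19.9, 132.8]
orientation: [180.0, 0.1, 170.5]
force: [-3.5, 4.0, 14.9]
opening: 33.7
grip_force: 17.1
```

>>> {"api": "move_arm", "payload": {
  "translation": [
    [0,0,0],
    [0,0,0],
    [0,0,0],
    [0,0,0],
    [0,0,0]
  ],
  "turn": [
    [0,0,0],
    [0,0,0],
    [0,0,0],
    [0,0,0],
    [0,0,0]
  ],
  "jaw": [0.355,0.355,0.355,0.355,0.355]
}}

```text
time_s: 17.65
ee_pos: [541.9, 19.9, 132.8]
orientation: [180.0, 0.1, 170.5]
force: [-2.7, 4.5, 15.3]
opening: 33.7
grip_force: 17.1
```

```bash
python3 - <<'E'
from h import *
a=cv2.imread("pics/top0.png");b=snapshot("top")[:,:,::-1].copy();ys=np.arange(-60,60,.25)
s=strip(b,-8,8,z=45,ys=ys);rb=s[:,2]-s[:,0];k=np.argmax(rb);o=[]
for st in(-1,1):
    j=k;base=np.median(rb[k-80:k-50]) if st<0 else 30
    while rb[j]>(rb[k]+base)/2:j+=st
    o.append(ys[j])
print(o,o[1]-o[0],strip(b,20,75,ys=np.arange(-125,-100,2.)).sum(1).astype(int))
E
```

```text
[np.float64(-16.75), np.float64(-6.25)] 10.5 [521 524 528 531 544 565 598 645 666 670 670 670 670]
```

```bash
python3 -c "
from plant import *
print(sign_off())"
```

```text
the job is handed in; nothing more can be done
None
```

I've handed the job in, but sign-off returned no verdict. The block stands square in the gap, and after three full strokes the joint looks shut from the top camera. The trigger is still held squeezed, with the pad pressed in an estimated 3.5–6 mm (allowed: 2–7.5 mm).

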